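Park the battery grip and the lens for the night

ROBOT

A 6-joint arm with a two-finger parallel gripper is mounted at the origin on the work surface. World frame = base frame: x ahead of the robot, y to its left, z up, the work surface at z = 0. Lengths are in mm, angles in rad, forces in N, time in s.
With the tool pointing down it reaches from about 300 to 850 mm from the base axis. Payload 5.4 kg.
Tool frame: the origin (TCP) lies midway between the tips of the shut fingers; the grasp point (between the pads) lies 19 mm behind it; z points along the fingers, y is the line along which they close (so a half turn about z gives the same grasp; the last joint's range is limited). The gripper opens to 85 mm and grips with 20 to 120 N. Pads are 22 mm wide; open, the fingers measure 114 mm over their backs; the gripper's body (76 mm by 85 mm) begins 54 mm behind the grasp point. The pads swing forward as they close: fully open they stand 13 mm farther back than shut.
Start: joints at [0.964, 0.158, 1.597, -0, 1.386, -0.21], TCP at [222.228, 530.303, 231.299] pointing down, gripper open.
Joint ranges: [-2.91, 2.91], [-0.94, 2.29], [0.18, 2.7], [-1.29, 4.43], [0.17, 2.64], [-3, 3]. Speed limits (rad/s): [2.57, 2.57, 3.14, 3.14, 3.14, 3.14].

INTERFACE

Orientations are given as a rotation vector (axis times angle).
In Python, from station import ctrl gives the robot as it stands.
- The arm moves only by the shell command python3 -m inch 'ROWS' [OPENING]. ROWS is JSON, a list of rows, each an object of numbers: "tx", "ty", "tz": the shift along the tool's x, y, z in m; "wx", "wy", "wz": the turn, a rotation vector about the tool's x, y, z in rad. In form: [{"tx": .., "ty": .., "tz": .., "wx": .., "wy": .., "wz": ..}, ...]. A call has 1 to 10 rows; each row shifts and turns the commanded pose from where the row before left it, along the tool's axes as they then stand; what a row does not reach is not made up. A row lasts 1/12 s, in which the tool goes at most 41.7 mm and 7.16 degrees, less where a joint would pass 70% of its speed; a pose out of reach is approached as far as the arm can. A call is refused whole if a number of a shift passes 0.0417 or a number of a turn 0.125, either way. A call with a gripper value outside its range is refused whole. OPENING is the finger opening in m, from 0 to 0.0854, set as the call begins (- or left out, the last holds). The fingers move at their own pace and stop on an object; the grip force is fixed at half the most. Time passes only in rows, so rows that do not move let the fingers close. It gives the time, the measured TCP pose, the force, the opening and the grip force at its end, in the units of the state.
- ctrl.read_state(): the state, without advancing time (a new reading comes with each control period).
- ctrl.get_image(name): name is "scene" or "top" or "wrist"; returns a dict with "color" (420x560x3 uint8, blue, green, red), "depth" (420x560 float32, mm along the optical axis (not along the pixel's ray), 0 where there is no reading), "intrinsics" (3x3 intrinsics, pixels), "pose" (4x4, takes a point from camera to world coordinates). Camera axes: x right, y down, z forward; pixel columns grow to the right and rows downward; lengths in mm; the calibration is good to about 2 mm. The wrist camera is an equidistant fisheye: a pixel r from the principal point sees the ray r / f radians off the axis. A picture is of the moment at which its call begins.
- ctrl.hand_in(): hands the job in; it is judged then, once.
The state is a dict: "clock": time; "qpos": joint angles; "joint_vel": joint speeds; "effort": joint torques, N m; "eef_pos": TCP position; "tool_rot": TCP orientation; "force": force on the tool from outside, world axes, zero at the start; "torque": the same for the moment, N m; "grip_width": finger opening in mm; "grasp_force": force on a finger pad.
Only numpy, scipy, OpenCV 4.12 (cv2) and the standard library are available. Lean on these libraries where they do the work, as an engineer would, in place of code of your own. Each camera call takes 0.05 s, during which the arm holds its last target. There are 200 camera calls.

TASK

Put the camera kit back in its parking places by pushing it along the shelf with the fingertips: push the black battery grip until its long side sits flat against the front of the aluminium stop rail, with its whole length on the rail, and push the standing lens until its whole foot is inside the ring marked on the shelf. Either may go first; do not lift or tip them, leave them standing still as they stood, and leave the other things on the shelf where they are.

Things in the scene. Friction and masses are not known exactly. Their poses are not given: they have to be found in the camera images.
- rail: Straight aluminium stop rail fixed to the shelf, left or right of the middle, slightly turned: upright flange 12 mm thick (own x), 240 mm long (own y), 20 mm high; a 2 mm thin foot behind it (own +x, to 35 mm). Origin at the middle of the flange's underside, on the shelf (z = 0). Its front faces own -x, towards the robot: the front face is 6 mm along -x from the origin. Push along own +x.
- ring_mark: Thin grey ring drawn on the white shelf, inner radius 47 mm, outer radius 53 mm, no height that can be felt. Origin at its centre, on the shelf. It is on the other side of the middle from the rail.
- battery_grip: Black polymer battery grip lying on the shelf: block 46 mm deep (own x), 130 mm long (own y), 38 mm high, flat long sides; a 12 mm high connector block on top, 35 mm along own +y, makes it 50 mm high there. About 0.33 kg. Origin at the centre of its underside. Starts askew in front of the rail, its middle 119 to 159 mm from the rail's origin. Either long side may face the rail.
- lens: Prime lens standing upright: black cylinder 68 mm in diameter, 60 mm high, glass on top, metal trim rings. About 0.38 kg. Origin at the centre of its foot, on the shelf. Starts 90 to 150 mm from the ring, on the robot's side of it. It slides, it does not roll.
- front_cap: Bystander: loose black lens cap, disc 58 mm in diameter, 10 mm thick, lying beside the ring. Origin at the centre of its underside.
- filter_case: Bystander: clear filter case 68 x 68 x 14 mm, behind the ring (farther from the robot). Origin at the centre of its underside.
- spare_battery: Bystander: grey battery 40 x 56 x 21 mm, behind the rail. Origin at the centre of its underside.
- card_case: Bystander: grey memory card case 38 x 44 x 12 mm, in the middle between the grip and the lens. Origin at the centre of its underside.
- blower: Bystander: rubber air blower with a nozzle pointing up, 58 mm in diameter, 85 mm high, far to the left. Origin at the centre of its underside.
- light_meter: Bystander: black hand light meter 100 x 58 mm, 22 mm high with a white dome to 35 mm, far to the right. Origin at the centre of its underside.

How it is judged (in metres and radians):
At the end, for the whole second after the job is handed in: The grip's long side is against the rail's front (gap under 4 mm, within 0.05 rad of parallel, middles within 60 mm along the rail), the lens foot is inside the ring (centres within 14 mm), and both stand flat on the shelf, at rest (angle between the y axis of battery_grip and the y axis of rail, either way round below 0.05 rad and x of battery_grip in the frame of rail between -0.033 and -0.024 m and y of battery_grip in the frame of rail between -0.06 and 0.06 m and height (world z) of each of battery_grip, lens below 0.005 m and angle between each of battery_grip, lens's own z axis and vertical below 0.08 rad and horizontal distance between lens and ring_mark below 0.014 m and linear speed of each of lens, battery_grip below 0.01 m/s); the robot touches nothing.
It fails at once if the battery grip or the lens is lifted off the shelf (over 12 mm) (height (world z) of any of lens, battery_grip above 0.012 m).
It fails at once if the battery grip or the lens is tipped (over 0.25 rad) (angle between any of lens, battery_grip's own z axis and vertical above 0.25 rad).
It fails at once if another thing on the shelf is moved more than 15 mm (distance of any of front_cap, filter_case, spare_battery, card_case, blower, light_meter from where it was at the start of the episode above 0.015 m).
It also fails if it takes over 48 s, if anything falls off the work surface, if the arm or the gripper's body presses on something with over 40 N, if the wrist force passes 120 N, or if a joint passes its speed limit or range.

## Working session

There is one attempt and no reset: what is moved stays moved. The work goes in short steps, Python scripts to look and compute and a shell command to move; the robot and the scene stay as the last step left them, time stands still between calls to the robot, and variables do not carry over. Pictures are saved under pics/ and viewed, at most 10 in all, crops included, and the job is handed in when it is done.

```bash
ls; mkdir -p pics; python3 - <<'E'
from station import ctrl
import cv2,numpy as np
for n in ("top","scene"):
    d=ctrl.get_image(n); cv2.imwrite(f"pics/{n}0.png",d["color"]); np.savez(f"{n}0.npz",**d)
    print(n,d["intrinsics"].round(1).tolist(),d["pose"].round(3).tolist())
s=ctrl.read_state(); print(s)
E
```

```text
pics
top [[431.8, 0.0, 282.5], [0.0, 431.8, 209.5], [0.0, 0.0, 1.0]] [[0.002, -0.993, 0.12, 459.642], [-1.0, 0.001, 0.021, -7.681], [-0.021, -0.12, -0.993, 1141.066], [0.0, 0.0, 0.0, 1.0]]
scene [[482.2, 0.0, 280.9], [0.0, 482.2, 210.3], [0.0, 0.0, 1.0]] [[-0.307, 0.721, -0.621, 1427.945], [0.952, 0.228, -0.205, 268.786], [-0.006, -0.654, -0.756, 1049.553], [0.0, 0.0, 0.0, 1.0]]
{'clock': 0.1, 'qpos': array([ 9.63879868e-01,  1.59012812e-01,  1.59808515e+00, -1.70225448e-05,
        1.38618991e+00, -2.10112753e-01]), 'joint_vel': array([-0.00112548, -0.00113574, -0.00282936,  0.00151157, -0.0007743 ,
        0.00056589]), 'effort': array([ 2.16531598e-04, -3.96988893e+01, -3.32339036e+01, -2.25378326e-04,
        4.17900956e-03, -1.50903196e-05]), 'eef_pos': array([221.9434585 , 529.86466578, 230.41089505]), 'tool_rot': array([-6.19081939e-01, -3.07931837e+00,  2.45365444e-03]), 'force': array([0.4262909 , 0.26884191, 0.08249221]), 'torque': array([ 0.05171923, -0.00497982,  0.03942401]), 'grasp_force': 0.0, 'grip_width': 85.68377980023433}
```

View pics/top0.png

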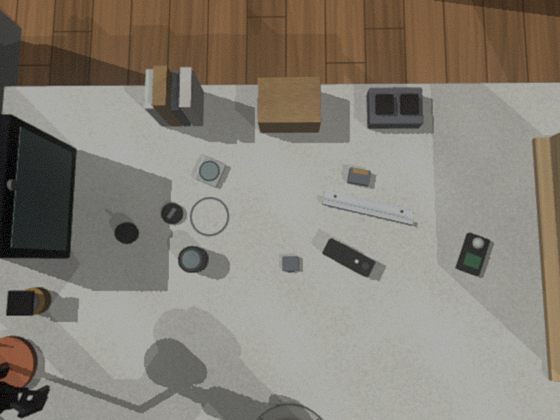

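The top view shows the ring at (209,216), lens (193,259), cap (172,213), rail from (323,196) to (415,220), grip (349,257) and card case (290,264). Next I'll measure with masks.

```bash
cat > h.py <<'E'
import numpy as np,cv2
from station import ctrl
def ray(d,uv,z):
    K,T=d["intrinsics"],d["pose"]; uv=np.atleast_2d(np.float64(uv))
    r=np.c_[uv,np.ones(len(uv))]@np.linalg.inv(K).T@T[:3,:3].T
    return (T[:3,3]+r*((z-T[2,3])/r[:,2])[:,None])[:,:2]
def blob(mask,box):
    x0,y0,x1,y1=box; m=np.zeros(mask.shape,np.uint8); m[y0:y1,x0:x1]=mask[y0:y1,x0:x1]
    c=max(cv2.findContours(m,cv2.RETR_EXTERNAL,cv2.CHAIN_APPROX_NONE)[0],key=cv2.contourArea)
    return c[:,0,:]
def rect(P):
    (c,s,a)=cv2.minAreaRect(np.float32(P)); b=cv2.boxPoints((c,s,a)); e=[b[1]-b[0],b[2]-b[1]]
    l=max(e,key=np.linalg.norm); l=l*np.sign(l[1])
    return np.round(c,1),np.round(s,1),round(float(np.arctan2(-l[0],l[1])),3) # yaw of own y axis
E
python3 - <<'E'
from h import *
d=dict(np.load("top0.npz")); g=cv2.cvtColor(d["color"],cv2.COLOR_BGR2GRAY)
for t in(45,60,75):
    c=blob(np.uint8(g<t)*255,(310,225,390,290)); print("grip",t,rect(ray(d,c,38)))
    c=blob(np.uint8(g<t)*255,(172,238,215,280)); P=ray(d,c,60); print("lens",t,cv2.minEnclosingCircle(np.float32(P)),cv2.boundingRect(c))
    c=blob(np.uint8(g<t)*255,(155,195,187,230)); print("cap",t,cv2.minEnclosingCircle(np.float32(ray(d,c,10))))
# heights
D=d["depth"];K=d["intrinsics"];T=d["pose"]
v,u=np.mgrid[:420,:560]
X=(np.stack([(u-K[0,2])/K[0,0]*D,(v-K[1,2])/K[1,1]*D,D],-1)@T[:3,:3].T+T[:3,3])
def sel(box,lo,hi):
    x0,y0,x1,y1=box; q=X[y0:y1,x0:x1].reshape(-1,3); return q[(q[:,2]>lo)&(q[:,2]<hi)]
for n,b,lo,hi in(("rail",(310,180,425,232),13,30),("grip",(310,225,390,290),25,45),("gripconn",(310,225,390,290),46,60),("lens",(172,238,215,280),50,70),("card",(275,250,305,278),8,30),("cap",(155,195,187,230),6,30)):
    q=sel(b,lo,hi); print(n,len(q),np.median(q[:,2]),rect(q[:,:2]) if len(q)>3 else "",q.mean(0).round(1))
c=blob(np.uint8(g<110)*255,(183,190,236,242)); print("ring",cv2.minEnclosingCircle(np.float32(ray(d,c,0))),rect(ray(d,c,0)))
a=cv2.resize(d["color"][150:290,150:290],None,fx=2.8,fy=4,interpolation=2);b=cv2.resize(d["color"][150:290,290:430],None,fx=2.8,fy=4,interpolation=2)
cv2.imwrite("pics/c1.png",np.hstack([a,b]))
E
```

```text
grip 45 (array([ 427.1, -197.2]), array([0., 0.]), -0.0)
lens 45 ((436.67608642578125, 238.0865478515625), 9.999999747378752e-05) (193, 271, 1, 1)
cap 45 ((585.1441040039062, 316.04547119140625), 24.839855194091797)
grip 60 (array([ 472., -151.]), array([125.9,  44.2]), -0.494)
lens 60 ((467.3946533203125, 238.99795532226562), 35.84954071044922) (179, 247, 29, 25)
cap 60 ((587.5830688476562, 310.449462890625), 28.607406616210938)
grip 75 (array([ 471.8, -151.5]), array([129.1,  46.3]), -0.493)
lens 75 ((468.4881896972656, 238.97052001953125), 37.668392181396484) (178, 246, 31, 26)
cap 75 ((588.0403442382812, 310.5170593261719), 29.174047470092773)
rail 529 19.762462311188756 (array([ 627.2, -213.3]), array([239.9,  88.3]), -0.231) [ 602.8 -201.2   19.7]
grip 842 37.63460122270794 (array([ 471.7, -152.2]), array([129.8,  46.8]), -0.5) [ 469.4 -155.5   37.6]
gripconn 102 49.541624684895055 (array([ 480.3, -138.8]), array([65.7, 24.1]), -0.458) [ 488.5 -121.5   49.6]
lens 588 60.91152372971874 (array([466.5, 243.9]), array([64.7, 66.3]), 0.001) [466.6 243.4  61.1]
card 234 11.588574396134845 (array([455.5,  -3.3]), array([38.7, 41.7]), 0.003) [455.7  -3.7  11.8]
cap 350 9.91401290543206 (array([588.4, 311.1]), array([54.7, 57.3]), 0.162) [587.8 310.8  10. ]
ring ((580.5943603515625, 212.50013732910156), 51.55320739746094) (array([580.5, 212.5]), array([100.5, 102.2]), 0.47)
```

View pics/c1.png

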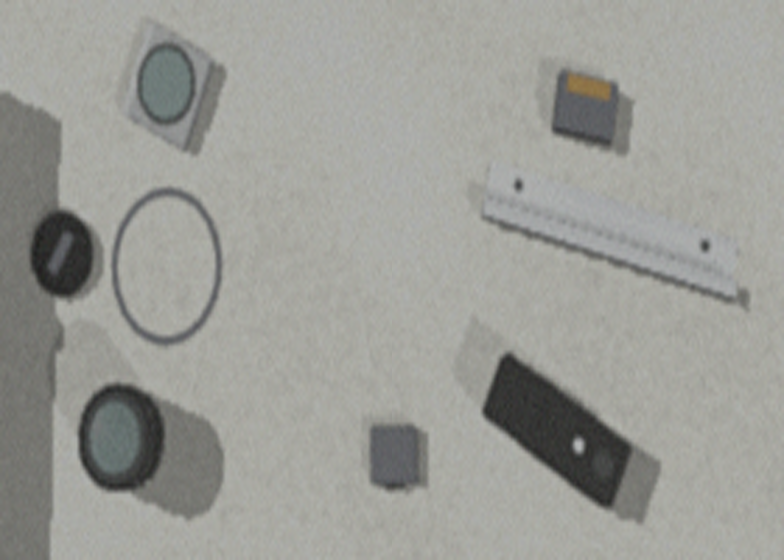

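The crop shows all items clear of each other, with the rail's front edge from about (484,215) to (737,300) and the lens at (120,437) left of the ring's axis. Next I fit the rail front and work out the approach.

```bash
cat >> h.py <<'E'
from scipy.spatial.transform import Rotation as Ro
def cloud(d):
    D,K,T=d["depth"],d["intrinsics"],d["pose"]; v,u=np.mgrid[:420,:560]
    return np.stack([(u-K[0,2])/K[0,0]*D,(v-K[1,2])/K[1,1]*D,D],-1)@T[:3,:3].T+T[:3,3]
def to(xyz,psi):
    "shift in the present tool axes (mm) and wz for push heading psi (heading = -tool x)"
    s=ctrl.read_state(); R=Ro.from_rotvec(s["tool_rot"]).as_matrix()
    h=np.arctan2(-R[1,0],-R[0,0])
    print("at",s["eef_pos"].round(1),"head %.3f"%h,"t",s["clock"],"shift",((np.array(xyz)-s["eef_pos"])@R).round(1),"wz %.3f"%-(psi-h), "tilt", R[:,2].round(4))
E
python3 - <<'E'
from h import *
d=dict(np.load("top0.npz")); X=cloud(d)
q=X[180:232,310:425].reshape(-1,3); q=q[(q[:,2]>13)&(q[:,2]<30)]
a=-.231
for i in range(4):
    ex=np.array([np.cos(a),np.sin(a)]);ey=np.array([-ex[1],ex[0]])
    f=q[:,:2]@ex; m=np.median(f); k=q[abs(f-m)<12,:2]
    vx,vy,*_=cv2.fitLine(np.float32(k),cv2.DIST_HUBER,0,.01,.01).ravel(); 
    if vy<0: vx,vy=-vx,-vy
    a=float(np.arctan2(-vx,vy))
ex=np.array([np.cos(a),np.sin(a)]);ey=np.array([-ex[1],ex[0]])
f=k@ex;g=k@ey
print("yaw",a,"f",np.percentile(f,[1,50,99]),"y",g.min(),g.max())
O=ex*np.median(f)+ey*(g.min()+g.max())/2; print("rail",O)
r=np.array([471.8,-152])-O; print("grip in rail",r@ex,r@ey)
L=np.array([467,243.5]);Rg=np.array([580.5,212.5]);v=Rg-L;psi=np.arctan2(v[1],v[0]);v/=np.linalg.norm(v);print(psi,np.linalg.norm(Rg-L))
P=L-75*v; to([*P,100],psi)
E
```

```text
yaw -0.2302245795726776 f [615.28436552 621.01726894 627.33313613] y -184.42401831412639 55.48402377260336
rail [ 589.92002739 -204.48273802]
grip in rail -126.97981122028692 24.14345053710026
-0.26662476624138154 117.6573414624009
at [221.9 529.9 230.4] head -0.397 t 0.1 shift [-262.4 -178.9  130.6] wz -0.130 tilt [-0.001  -0.0014 -1.    ]
```

```bash
python3 -m inch '[{"tx":-0.029,"ty":-0.02,"tz":0.0145},{"tx":-0.029,"ty":-0.02,"tz":0.0145},{"tx":-0.029,"ty":-0.02,"tz":0.0145},{"tx":-0.029,"ty":-0.02,"tz":0.0145},{"tx":-0.029,"ty":-0.02,"tz":0.0145},{"tx":-0.029,"ty":-0.02,"tz":0.0145},{"tx":-0.029,"ty":-0.02,"tz":0.0145},{"tx":-0.029,"ty":-0.02,"tz":0.0145},{"tx":-0.029,"ty":-0.02,"tz":0.0145},{"wz":-0.065}]' 0.045
python3 -m inch '[{"wz":-0.065},{}]'
python3 - <<'E'
from h import *
to([395,263,9],-.267)
L=np.array([467,243.5]);v=np.array([np.cos(-.267),np.sin(-.267)]);to([*(L-62*v),9],-.267)
E
```

```text
at [221.9 529.9 230.4] head -0.397 t 0.1 shift [-262.8 -178.9  221.6] wz -0.130 tilt [-0.001  -0.0014 -1.    ]
at [221.9 529.9 230.4] head -0.397 t 0.1 shift [-275.3 -177.1  221.6] wz -0.130 tilt [-0.001  -0.0014 -1.    ]validation failed for argument at $[0]...
validation failed for argument at $[0]...
```

```bash
python3 -m inch '[{"tx":-0.029,"ty":-0.02,"tz":0.0145,"wx":0,"wy":0,"wz":0}]' 0.045; echo; python3 -m inch --help | head -20
```

```text
clock: 0.18
eef_pos: [240.1, 504.4, 219.2]
tool_rot: [0.612, 3.081, 0.01]
force: [1.0, 0.5, 0.7]
grip_width: 75.3
grasp_force: 0.0
invalid input: not JSON, or not a number
```

All six keys are needed.

```bash
python3 -m inch '[{"tx":-0.029,"ty":-0.02,"tz":0.0145,"wx":0,"wy":0,"wz":0},{"tx":-0.029,"ty":-0.02,"tz":0.0145,"wx":0,"wy":0,"wz":0},{"tx":-0.029,"ty":-0.02,"tz":0.0145,"wx":0,"wy":0,"wz":0},{"tx":-0.029,"ty":-0.02,"tz":0.0145,"wx":0,"wy":0,"wz":0},{"tx":-0.029,"ty":-0.02,"tz":0.0145,"wx":0,"wy":0,"wz":0},{"tx":-0.029,"ty":-0.02,"tz":0.0145,"wx":0,"wy":0,"wz":0},{"tx":-0.029,"ty":-0.02,"tz":0.0145,"wx":0,"wy":0,"wz":0},{"tx":-0.029,"ty":-0.02,"tz":0.0145,"wx":0,"wy":0,"wz":0},{"tx":0,"ty":0,"tz":0,"wx":0,"wy":0,"wz":-0.065},{"tx":0,"ty":0,"tz":0,"wx":0,"wy":0,"wz":-0.065}]' 0.045
python3 -m inch '[{"tx":0,"ty":0,"tz":0,"wx":0,"wy":0,"wz":0}]'
python3 - <<'E'
from h import *
L=np.array([467,243.5]);v=np.array([np.cos(-.267),np.sin(-.267)]);to([*(L-62*v),9],-.267)
E
```

```text
clock: 1.02
eef_pos: [393.3, 261.3, 99.4]
tool_rot: [-0.419, -3.111, 0.002]
force: [-0.6, 0.4, 0.1]
grip_width: 44.9
grasp_force: 0.0
clock: 1.1
eef_pos: [393.2, 262.6, 100.1]
tool_rot: [-0.418, -3.112, 0.001]
force: [0.1, -0.2, 0.4]
grip_width: 45.3
grasp_force: 0.0
at [393.2 262.6 100.1] head -0.267 t 1.1 shift [-14.3   1.1  91.1] wz 0.000 tilt [-1.4e-03 -4.0e-04 -1.0e+00]
```

```bash
python3 -m inch '[{"tx":0,"ty":0.001,"tz":0.0225,"wx":0,"wy":0,"wz":0},{"tx":0,"ty":0,"tz":0.0225,"wx":0,"wy":0,"wz":0},{"tx":0,"ty":0,"tz":0.0225,"wx":0,"wy":0,"wz":0},{"tx":0,"ty":0,"tz":0.0225,"wx":0,"wy":0,"wz":0},{"tx":-0.007,"ty":0,"tz":0,"wx":0,"wy":0,"wz":0},{"tx":-0.007,"ty":0,"tz":0,"wx":0,"wy":0,"wz":0},{"tx":-0.007,"ty":0,"tz":0,"wx":0,"wy":0,"wz":0},{"tx":-0.005,"ty":0,"tz":0,"wx":0,"wy":0,"wz":0},{"tx":0,"ty":0,"tz":0,"wx":0,"wy":0,"wz":0}]'
python3 - <<'E'
from h import *
L=np.array([467,243.5]);v=np.array([np.cos(-.267),np.sin(-.267)]);to([*(L-36.5*v),9],-.267)
d=ctrl.get_image("scene");cv2.imwrite("pics/s1.png",d["color"])
E
```

```text
clock: 1.85
eef_pos: [421.7, 257.8, 12.7]
tool_rot: [0.419, 3.109, 0.003]
force: [-0.2, -0.4, 0.6]
grip_width: 45.4
grasp_force: 0.0
at [421.7 257.8  12.7] head -0.268 t 1.85 shift [-10.9  -1.8   3.8] wz -0.001 tilt [ 0.0044  0.0012 -1.    ]
```

View pics/s1.png

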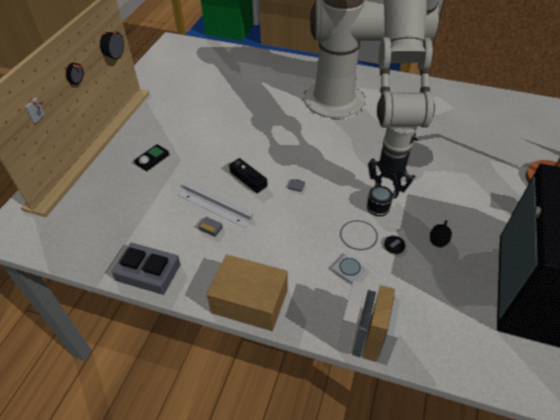

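The scene view shows the open fingers just behind the lens (380,200), with the ring at (359,235) ahead and clear. Pushing now.

```bash
python3 -m inch '[{"tx":-0.004,"ty":-0.002,"tz":0.001,"wx":0,"wy":0,"wz":0},{"tx":-0.004,"ty":0,"tz":0,"wx":0,"wy":0,"wz":0},{"tx":-0.004,"ty":0,"tz":0,"wx":0,"wy":0,"wz":0},{"tx":-0.005,"ty":0,"tz":0,"wx":0,"wy":0,"wz":0},{"tx":-0.005,"ty":0,"tz":0,"wx":0,"wy":0,"wz":0},{"tx":-0.005,"ty":0,"tz":0,"wx":0,"wy":0,"wz":0},{"tx":-0.005,"ty":0,"tz":0,"wx":0,"wy":0,"wz":0},{"tx":-0.005,"ty":0,"tz":0,"wx":0,"wy":0,"wz":0},{"tx":-0.005,"ty":0,"tz":0,"wx":0,"wy":0,"wz":0},{"tx":-0.005,"ty":0,"tz":0,"wx":0,"wy":0,"wz":0}]'
cat >> h.py <<'E'
def lens(d,box):
    X=cloud(d).reshape(420,560,3); x0,y0,x1,y1=box; q=X[y0:y1,x0:x1].reshape(-1,3); q=q[(q[:,2]>56)&(q[:,2]<66)]
    c=q[:,:2].mean(0); print("lens",len(q),c.round(1),(q[:,:2].max(0)-q[:,:2].min(0)).round(1),"to ring",(np.array([580.5,212.5])-c).round(1)); return c
E
python3 - <<'E'
from h import *
d=ctrl.get_image("top");cv2.imwrite("pics/t1.png",d["color"][130:340,120:400]);lens(d,(172,190,225,280))
v=np.array([np.cos(-.267),np.sin(-.267)]);to([*(np.array([580.5,212.5])-36.5*v),12],-.267)
E
```

```text
clock: 2.73
eef_pos: [463.8, 243.0, 9.7]
tool_rot: [-0.418, -3.113, 0.0]
force: [-4.1, 1.9, 2.8]
grip_width: 44.9
grasp_force: 1.6
lens 309 [501.6 219.2] [89.9 58.4] to ring [78.9 -6.7]
at [465.1 242.7   9.9] head -0.267 t 2.7833 shift [-82.8   1.3  -2. ] wz -0.000 tilt [ 1.5e-03 -2.0e-04 -1.0e+00]
```

View pics/t1.png

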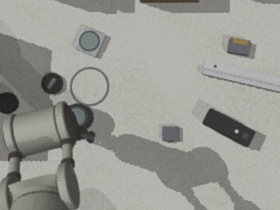

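The arm hides most of the lens in the top view (85,115), but the push is steady at about 4.5 N. I'll continue and measure from the scene camera.

```bash
python3 -m inch '[{"tx":-0.006,"ty":0,"tz":0,"wx":0,"wy":0,"wz":0},{"tx":-0.007,"ty":0,"tz":0,"wx":0,"wy":0,"wz":0},{"tx":-0.007,"ty":0,"tz":0,"wx":0,"wy":0,"wz":0},{"tx":-0.007,"ty":0,"tz":0,"wx":0,"wy":0,"wz":0},{"tx":-0.007,"ty":0,"tz":0,"wx":0,"wy":0,"wz":0},{"tx":-0.007,"ty":0,"tz":0,"wx":0,"wy":0,"wz":0},{"tx":-0.007,"ty":0,"tz":0,"wx":0,"wy":0,"wz":0},{"tx":-0.007,"ty":0,"tz":0,"wx":0,"wy":0,"wz":0},{"tx":-0.006,"ty":0,"tz":0,"wx":0,"wy":0,"wz":0},{"tx":-0.004,"ty":0,"tz":0,"wx":0,"wy":0,"wz":0}]'
python3 - <<'E'
from h import *
v=np.array([np.cos(-.267),np.sin(-.267)]);to([*(np.array([580.5,212.5])-36.5*v),10],-.267)
d=ctrl.get_image("scene"); X=cloud(d); P=X.reshape(-1,3)
tcp=ctrl.read_state()["eef_pos"]
m=(np.linalg.norm(P[:,:2]-(tcp[:2]+36.5*v),axis=1)<45)&(P[:,2]>57)&(P[:,2]<64)
q=P[m,:2]; print(len(q),q.mean(0),q.min(0),q.max(0),cv2.minEnclosingCircle(np.float32(q)))
cv2.imwrite("pics/s2.png",cv2.resize(d["color"][150:290,300:460],None,fx=4,fy=4))
E
```

```text
clock: 3.62
eef_pos: [527.2, 225.8, 9.8]
tool_rot: [0.418, 3.113, 0.0]
force: [-1.5, 0.4, -1.1]
grip_width: 45.0
grasp_force: 1.2
at [527.2 225.8   9.8] head -0.267 t 3.6167 shift [-18.4   1.3  -0.2] wz -0.000 tilt [ 5.e-04 -0.e+00 -1.e+00]
337 [567.88039143 216.85422071] [532.16552586 183.91178823] [602.32779776 256.27075783] ((561.961181640625, 217.3034210205078), 40.618255615234375)
```

View pics/s2.png

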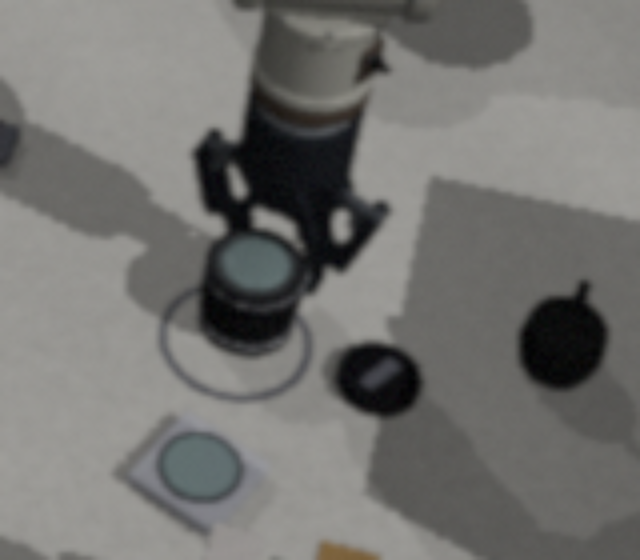

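The lens is upright in the fingers at (250,290) and partly in the ring, about 15 mm short. I'll push 15 mm and back off.

```bash
python3 -m inch '[{"tx":-0.004,"ty":0.001,"tz":0,"wx":0,"wy":0,"wz":0},{"tx":-0.004,"ty":0,"tz":0,"wx":0,"wy":0,"wz":0},{"tx":-0.004,"ty":0,"tz":0,"wx":0,"wy":0,"wz":0},{"tx":-0.003,"ty":0,"tz":0,"wx":0,"wy":0,"wz":0},{"tx":0,"ty":0,"tz":0,"wx":0,"wy":0,"wz":0},{"tx":0.01,"ty":0,"tz":0,"wx":0,"wy":0,"wz":0},{"tx":0.03,"ty":0,"tz":0,"wx":0,"wy":0,"wz":0},{"tx":0.04,"ty":0,"tz":0,"wx":0,"wy":0,"wz":0},{"tx":0.04,"ty":0,"tz":0,"wx":0,"wy":0,"wz":0},{"tx":0.04,"ty":0,"tz":0,"wx":0,"wy":0,"wz":0}]'
python3 - <<'E'
from h import *
to([415,-121,110],-.494)
d=ctrl.get_image("top");lens(d,(172,190,240,262)); np.savez("t2.npz",**d)
d=ctrl.get_image("scene"); P=cloud(d).reshape(-1,3)
q=P[(np.linalg.norm(P[:,:2]-[580,212],axis=1)<55)&(P[:,2]>57)&(P[:,2]<64),:2]; print(len(q),q.mean(0),q.min(0),q.max(0))
E
```

```text
clock: 4.5
eef_pos: [385.0, 265.5, 9.9]
tool_rot: [0.419, 3.112, 0.001]
force: [0.1, 1.2, 0.2]
grip_width: 45.0
grasp_force: 0.0
at [385.  265.5   9.9] head -0.267 t 4.5 shift [-131.2 -364.7 -100.2] wz 0.227 tilt [ 1.3e-03  4.0e-04 -1.0e+00]
lens 541 [575.  211.7] [66.  66.6] to ring [5.5 0.8]
327 [583.5563124  213.01886793] [548.31176551 180.59338686] [616.82680107 245.48008814]
```

Lens centre is about 5 mm from the ring centre (14 mm allowed). Now the grip.

```bash
python3 -m inch '[{"tx":0,"ty":0,"tz":-0.033,"wx":0,"wy":0,"wz":0},{"tx":0,"ty":0,"tz":-0.033,"wx":0,"wy":0,"wz":0},{"tx":0,"ty":-0.02,"tz":-0.034,"wx":0,"wy":0,"wz":0},{"tx":-0.013,"ty":-0.035,"tz":0,"wx":0,"wy":0,"wz":0},{"tx":-0.013,"ty":-0.035,"tz":0,"wx":0,"wy":0,"wz":0},{"tx":-0.013,"ty":-0.035,"tz":0,"wx":0,"wy":0,"wz":0},{"tx":-0.013,"ty":-0.035,"tz":0,"wx":0,"wy":0,"wz":0},{"tx":-0.013,"ty":-0.035,"tz":0,"wx":0,"wy":0,"wz":0},{"tx":-0.013,"ty":-0.035,"tz":0,"wx":0,"wy":0,"wz":0},{"tx":-0.013,"ty":-0.035,"tz":0,"wx":0,"wy":0,"wz":0}]' 0.085
python3 -m inch '[{"tx":-0.013,"ty":-0.035,"tz":0,"wx":0,"wy":0,"wz":0},{"tx":-0.013,"ty":-0.035,"tz":0,"wx":0,"wy":0,"wz":0},{"tx":-0.013,"ty":-0.035,"tz":0,"wx":0,"wy":0,"wz":0},{"tx":0,"ty":0,"tz":0,"wx":0,"wy":0,"wz":0.1135},{"tx":0,"ty":0,"tz":0,"wx":0,"wy":0,"wz":0.1135},{"tx":0,"ty":0,"tz":0,"wx":0,"wy":0,"wz":0},{"tx":0,"ty":0,"tz":0,"wx":0,"wy":0,"wz":0}]'
python3 - <<'E'
from h import *
a=-.494;v=np.array([np.cos(a),np.sin(a)]);to([*(np.array([471.8,-152])-60*v),3],a)
E
```

```text
clock: 5.43
eef_pos: [404.9, -16.5, 110.4]
tool_rot: [0.417, 3.111, -0.001]
force: [0.1, 0.2, -0.5]
grip_width: 85.1
grasp_force: 0.0
clock: 6.02
eef_pos: [414.6, -126.2, 110.0]
tool_rot: [0.763, 3.047, -0.001]
force: [-0.3, -0.2, -0.1]
grip_width: 84.8
grasp_force: 0.0
at [ 414.6 -126.2  110. ] head -0.491 t 6.0167 shift [ -2.5   4.4 107. ] wz 0.003 tilt [ 7.e-04 -7.e-04 -1.e+00]
```

```bash
python3 -m inch '[{"tx":0,"ty":0.004,"tz":0.026,"wx":0,"wy":0,"wz":0},{"tx":0,"ty":0,"tz":0.027,"wx":0,"wy":0,"wz":0},{"tx":0,"ty":0,"tz":0.027,"wx":0,"wy":0,"wz":0},{"tx":0,"ty":0,"tz":0.025,"wx":0,"wy":0,"wz":0},{"tx":0,"ty":0,"tz":0,"wx":0,"wy":0,"wz":0},{"tx":-0.007,"ty":0,"tz":0,"wx":0,"wy":0,"wz":0},{"tx":-0.007,"ty":0,"tz":0,"wx":0,"wy":0,"wz":0},{"tx":-0.004,"ty":0,"tz":0,"wx":0,"wy":0,"wz":0},{"tx":0,"ty":0,"tz":0,"wx":0,"wy":0,"wz":0}]'
python3 - <<'E'
from h import *
d=ctrl.get_image("scene");cv2.imwrite("pics/s3.png",cv2.resize(d["color"][130:270,160:360],None,fx=4,fy=4))
a=-.494;v=np.array([np.cos(a),np.sin(a)]);to([*(np.array([471.8,-152])-34*v),3],a)
E
```

```text
clock: 6.77
eef_pos: [435.1, -132.7, 7.0]
tool_rot: [0.766, 3.042, -0.003]
force: [-0.8, 0.5, -0.4]
grip_width: 84.9
grasp_force: 0.0
at [ 434.2 -132.1    6.5] head -0.493 t 6.8167 shift [-8.6  0.3  3.5] wz 0.001 tilt [ 0.0032 -0.0021 -1.    ]
```

View pics/s3.png

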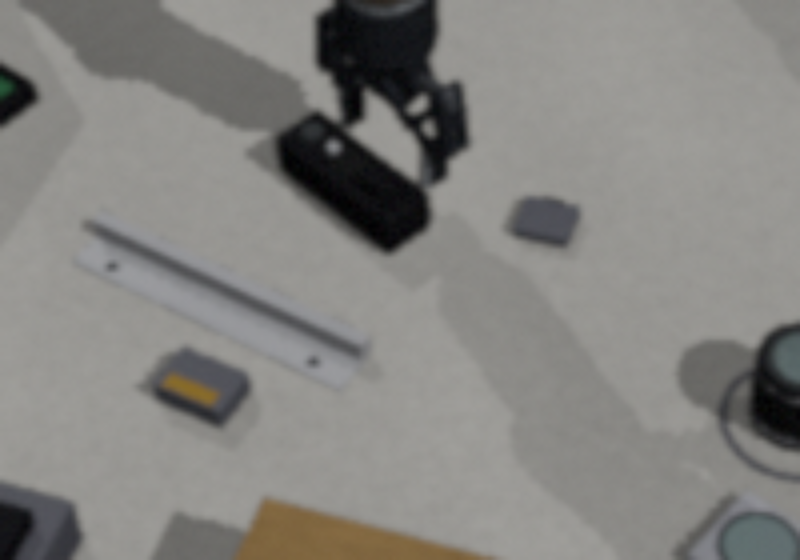

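The fingers stand just behind the grip, one near each end (350,110) and (435,170), with the rail ahead. I'll push while turning towards the rail's direction.

```bash
python3 -m inch '[{"tx":-0.004,"ty":0,"tz":0,"wx":0,"wy":0,"wz":0},{"tx":-0.004,"ty":0,"tz":0,"wx":0,"wy":0,"wz":0},{"tx":-0.004,"ty":0,"tz":0,"wx":0,"wy":0,"wz":0},{"tx":-0.005,"ty":0,"tz":0,"wx":0,"wy":0,"wz":-0.015},{"tx":-0.005,"ty":0,"tz":0,"wx":0,"wy":0,"wz":-0.02},{"tx":-0.005,"ty":0,"tz":0,"wx":0,"wy":0,"wz":-0.02},{"tx":-0.005,"ty":0,"tz":0,"wx":0,"wy":0,"wz":-0.02},{"tx":-0.005,"ty":0,"tz":0,"wx":0,"wy":0,"wz":-0.02},{"tx":-0.005,"ty":0,"tz":0,"wx":0,"wy":0,"wz":-0.02},{"tx":-0.005,"ty":0,"tz":0,"wx":0,"wy":0,"wz":-0.02}]'
cat >> h.py <<'E'
O=np.array([589.9,-204.5]);RY=-.230;EX=np.array([np.cos(RY),np.sin(RY)]);EY=np.array([-EX[1],EX[0]])
def inrail():
    s=ctrl.read_state();t=s["eef_pos"][:2]-O;print("tcp in rail",(t@EX).round(1),(t@EY).round(1),"force",s["force"].round(1))
E
python3 - <<'E'
from h import *
inrail();to([0,0,0],RY)
d=ctrl.get_image("scene");P=cloud(d).reshape(-1,3);P=P[(P[:,2]>33)&(P[:,2]<42)]
x=(P[:,:2]-O)@EX;y=(P[:,:2]-O)@EY;m=(x>-110)&(x<-8)&(abs(y)<130);q=P[m,:2];print(len(q),rect(q))
E
```

```text
clock: 7.65
eef_pos: [475.0, -151.7, 4.7]
tool_rot: [0.557, 3.092, -0.0]
force: [-1.4, 0.1, 0.2]
grip_width: 85.1
grasp_force: 0.6
tcp in rail -123.9 25.2 force [-1.4  0.1  0.2]
at [ 475.  -151.7    4.7] head -0.357 t 7.65 shift [498.  -23.8   4.6] wz -0.127 tilt [ 0. -0. -1.]
384 (array([ 509.5, -159.7]), array([132.1,  53.6]), -0.378)
```

```bash
python3 -m inch '[{"tx":-0.005,"ty":0,"tz":0,"wx":0,"wy":0,"wz":-0.018},{"tx":-0.005,"ty":0,"tz":0,"wx":0,"wy":0,"wz":-0.018},{"tx":-0.005,"ty":0,"tz":0,"wx":0,"wy":0,"wz":-0.018},{"tx":-0.005,"ty":0,"tz":0,"wx":0,"wy":0,"wz":-0.018},{"tx":-0.005,"ty":0,"tz":0,"wx":0,"wy":0,"wz":-0.018},{"tx":-0.005,"ty":0,"tz":0,"wx":0,"wy":0,"wz":-0.018},{"tx":-0.005,"ty":0,"tz":0,"wx":0,"wy":0,"wz":-0.018},{"tx":-0.005,"ty":0,"tz":0,"wx":0,"wy":0,"wz":0},{"tx":-0.005,"ty":0,"tz":0,"wx":0,"wy":0,"wz":0},{"tx":-0.004,"ty":0,"tz":0,"wx":0,"wy":0,"wz":0}]'
python3 - <<'E'
from h import *
inrail();to([0,0,0],RY)
E
```

```text
clock: 8.53
eef_pos: [522.1, -165.3, 4.8]
tool_rot: [0.365, 3.12, -0.0]
force: [-1.7, 0.3, -1.7]
grip_width: 84.8
grasp_force: 0.7
tcp in rail -75.0 22.7 force [-1.7  0.3 -1.7]
at [ 522.1 -165.3    4.8] head -0.233 t 8.5333 shift [546.1  40.4   4.7] wz -0.003 tilt [ 2.e-04 -1.e-04 -1.e+00]
```

```bash
python3 -m inch '[{"tx":-0.002,"ty":0,"tz":0,"wx":0,"wy":0,"wz":-0.003},{"tx":-0.002,"ty":0,"tz":0,"wx":0,"wy":0,"wz":0},{"tx":-0.002,"ty":0,"tz":0,"wx":0,"wy":0,"wz":0},{"tx":-0.002,"ty":0,"tz":0,"wx":0,"wy":0,"wz":0},{"tx":-0.001,"ty":0,"tz":0,"wx":0,"wy":0,"wz":0}]'
python3 -m inch '[{"tx":-0.001,"ty":0,"tz":0,"wx":0,"wy":0,"wz":0},{"tx":-0.001,"ty":0,"tz":0,"wx":0,"wy":0,"wz":0}]'
python3 - <<'E'
from h import *
inrail()
E
```

```text
clock: 8.95
eef_pos: [530.5, -167.3, 4.9]
tool_rot: [0.36, 3.121, -0.0]
force: [-1.9, 1.2, 0.9]
grip_width: 85.2
grasp_force: 0.9
clock: 9.12
eef_pos: [532.1, -167.6, 4.8]
tool_rot: [-0.36, -3.121, -0.0]
force: [-3.2, 1.0, 1.4]
grip_width: 85.4
grasp_force: 1.4
tcp in rail -64.7 22.7 force [-3.2  1.   1.4]
```

```bash
python3 -m inch '[{"tx":-0.001,"ty":0,"tz":0,"wx":0,"wy":0,"wz":0},{"tx":-0.001,"ty":0,"tz":0,"wx":0,"wy":0,"wz":0},{"tx":0,"ty":0,"tz":0,"wx":0,"wy":0,"wz":0}]'
python3 -m inch '[{"tx":-0.001,"ty":0,"tz":0,"wx":0,"wy":0,"wz":0},{"tx":-0.001,"ty":0,"tz":0,"wx":0,"wy":0,"wz":0},{"tx":0,"ty":0,"tz":0,"wx":0,"wy":0,"wz":0}]'
python3 - <<'E'
from h import *
inrail()
E
```

```text
clock: 9.37
eef_pos: [534.4, -168.2, 4.8]
tool_rot: [0.36, 3.12, -0.0]
force: [-1.8, 0.8, 0.5]
grip_width: 85.1
grasp_force: 0.8
clock: 9.62
eef_pos: [535.3, -168.4, 4.7]
tool_rot: [-0.36, -3.119, -0.001]
force: [-6.2, 1.0, 4.6]
grip_width: 85.0
grasp_force: 3.1
tcp in rail -61.4 22.7 force [-6.2  1.   4.6]
```

```bash
python3 -m inch '[{"tx":-0.001,"ty":0,"tz":0,"wx":0,"wy":0,"wz":0},{"tx":0,"ty":0,"tz":0,"wx":0,"wy":0,"wz":0}]'
python3 -m inch '[{"tx":-0.001,"ty":0,"tz":0,"wx":0,"wy":0,"wz":0},{"tx":0,"ty":0,"tz":0,"wx":0,"wy":0,"wz":0}]'
python3 - <<'E'
from h import *
inrail();s=ctrl.read_state();print(s["torque"],s["tool_rot"])
d=ctrl.get_image("scene");cv2.imwrite("pics/s4.png",cv2.resize(d["color"][140:260,160:320],None,fx=5,fy=5,interpolation=2))
E
```

```text
clock: 9.78
eef_pos: [535.3, -168.4, 4.7]
tool_rot: [-0.36, -3.116, -0.001]
force: [-10.8, 2.1, 8.2]
grip_width: 85.2
grasp_force: 5.2
clock: 9.95
eef_pos: [535.3, -168.4, 4.6]
tool_rot: [-0.36, -3.114, -0.002]
force: [-14.1, 2.7, 12.1]
grip_width: 84.6
grasp_force: 7.2
tcp in rail -61.4 22.7 force [-14.1   2.7  12.1]
[ 0.04407744  1.95686679 -0.3376796 ] [-3.59638623e-01 -3.11391862e+00 -1.96724463e-03]
```

View pics/s4.png

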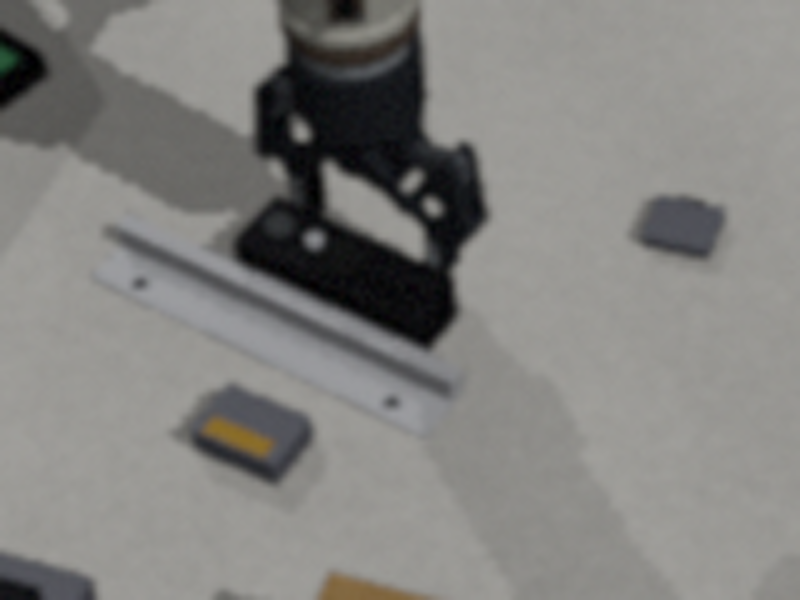

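The grip sits flat against the rail along its length, (245,260) to (435,345); the tool stopped and the force rose, so it is seated. I'll back off and check from the top.

```bash
python3 -m inch '[{"tx":0.003,"ty":0,"tz":0,"wx":0,"wy":0,"wz":0},{"tx":0.01,"ty":0,"tz":0,"wx":0,"wy":0,"wz":0},{"tx":0.03,"ty":0,"tz":0,"wx":0,"wy":0,"wz":0},{"tx":0.04,"ty":0,"tz":0,"wx":0,"wy":0,"wz":0},{"tx":0.04,"ty":0,"tz":0,"wx":0,"wy":0,"wz":0},{"tx":0.04,"ty":0,"tz":-0.01,"wx":0,"wy":0,"wz":0},{"tx":0.01,"ty":0,"tz":-0.03,"wx":0,"wy":0,"wz":0},{"tx":0,"ty":0,"tz":-0.03,"wx":0,"wy":0,"wz":0},{"tx":0,"ty":0,"tz":0,"wx":0,"wy":0,"wz":0}]'
python3 - <<'E'
from h import *
d=ctrl.get_image("top");lens(d,(172,190,240,262)); X=cloud(d)
cv2.imwrite("pics/t3.png",cv2.resize(d["color"][150:290,150:430],None,fx=2.8,fy=4,interpolation=2))
g=cv2.cvtColor(d["color"],cv2.COLOR_BGR2GRAY)
for t in (60,75):
    c,s,a=rect(ray(d,blob(np.uint8(g<t)*255,(310,190,420,265)),38)); r=c-O; print(c,s,a,"dyaw",a-RY,"rail xy",r@EX,r@EY)
for n,b,lo,hi in(("card",(275,250,305,278),8,30),("cap",(155,195,187,230),6,30)):
    x0,y0,x1,y1=b;q=X[y0:y1,x0:x1].reshape(-1,3);q=q[(q[:,2]>lo)&(q[:,2]<hi)];print(n,q.mean(0).round(1))
E
```

```text
clock: 10.75
eef_pos: [372.9, -132.2, 79.9]
tool_rot: [0.36, 3.11, -0.009]
force: [1.5, -1.8, 0.8]
grip_width: 84.8
grasp_force: 0.0
lens 527 [575.4 211.4] [66.4 66.8] to ring [5.1 1.1]
[ 564.9 -174. ] [126.2  45. ] -0.229 dyaw 0.0010000000000000009 rail xy -31.29497434295762 23.997386959284224
[ 564.7 -174.1] [128.8  46.9] -0.229 dyaw 0.0010000000000000009 rail xy -31.46690986960511 23.85442481507667
card [456.   -3.7  11.7]
cap [588.  311.3   9.8]
```

View pics/t3.png

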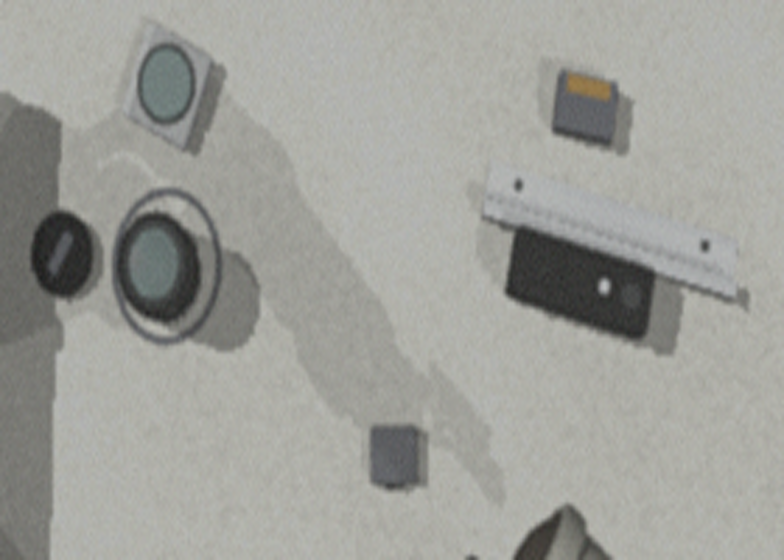

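The lens foot is inside the ring (160,265) and the grip is flush on the rail (580,280). The bystanders have not moved, and the robot is touching nothing.

```bash
python3 -c "
from station import ctrl
print(ctrl.hand_in())"
```

```text
the job is handed in; nothing more can be done
None
```

I handed the job in at about 11 s: the grip measures parallel to the rail within 0.001 rad and pressed against it, 24 mm off middle; the lens is about 5 mm from the ring's centre; and the card case and cap, the two bystanders I re-measured, have not moved. The hand-in gave no verdict.

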